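Pack the electronics kit tray

TASK

Pack the kit into the three-compartment wooden tray: lay the long flat white case and the small black case one after the other in the long compartment, the big white case in the medium compartment and the six-sided plate in the small one, each flat on the tray's floor and right way up. The plain white carton without screws and the star do not belong to the kit: leave them where they lie.

Things in the scene. Friction and masses are not known exactly. Their poses are not given: they have to be found in the camera images.
- tray: Fixed plywood tray 209 x 210 mm (x, y), any yaw, 15 mm high; floor 5 mm thick, walls 5 mm thick, rising 10 mm (dividers 9) above the floor. Origin: centre of underside, z up. Clear compartments in tray axes, mm: LONG x -99.5 to -11.5, y -100 to 100; MEDIUM x -6.5 to 99.5, y -100 to 23; SMALL x -6.5 to 99.5, y 28 to 100. Empty at the start.
- relay_module: Long flat white case with a small screw at each corner, 34 x 95 x 14 mm (x, y, z), 0.03 to 0.06 kg; grasp across its 34 mm. Goes into the long compartment. Origin: centre of the underside; z up; its long axis is its own y. Stands loose on the worktop at the start.
- project_box: Big white case with a dark screw at each corner, 50 x 76 x 30 mm (x, y, z), 0.04 to 0.09 kg; grasp across its 50 mm. Goes into the medium compartment. Origin: centre of the underside; z up; its long axis is its own y. Stands loose on the worktop at the start.
- dongle_black: Small flat black case, 26 x 58 x 12 mm (x, y, z), 0.02 to 0.05 kg; grasp across its 26 mm. Goes into the long compartment. Origin: centre of the underside; z up; its long axis is its own y. Stands loose on the worktop at the start.
- hex_plate: White six-sided cast plate, 8 mm thick, 47 mm across two opposite flats (along its own x), 54 mm from corner to corner (along its own y), 0.02 to 0.06 kg; grasp across those flats. Goes into the small compartment. Origin: centre of the underside; z up. Lies loose on the worktop at the start.
- card_box: Look-alike to be left alone: plain white carton without screws, 34 x 66 x 20 mm (x, y, z). Origin: centre of the underside; z up; its long axis is its own y. Stands loose on the worktop at the start.
- star: Look-alike to be left alone: white five-pointed cast star, 46 x 43 mm, 9 mm thick. Origin: centre of the underside; z up. Lies loose on the worktop.

How it is judged:
By the outcome, as a careful person would: the job done as asked, in the order asked, and still so for the second after the job is handed in, with the robot touching nothing.
It also fails if it takes over 122 s, if anything falls off the work surface, if the arm or the gripper's body presses on something with over 40 N, if the wrist force passes 120 N, or if a joint passes its speed limit or range.

ROBOT

A 7-joint arm with a two-finger parallel gripper is mounted at the origin on a cart in front of the work surface, level with it; the furniture and walls round the work are solid. World frame = base frame: x ahead of the robot, y to its left, z up, the work surface at z = 0. Lengths are in m, angles in rad, forces in N, time in s.
With the tool pointing down it reaches from about 0.35 to 0.9 m from the base axis. Payload 19.9 kg.
Tool frame: the origin (TCP) lies between the finger pads; the fingertips stand 19 mm ahead of it and the grasp point (between the pads) is the TCP; z points along the fingers, y is the line along which they close (so a half turn about z gives the same grasp; the last joint's range is limited). The gripper opens to 94 mm and grips with 3 to 60 N. Pads are 16 mm wide; open, the fingers measure 119 mm over their backs; the gripper's body (75 mm by 177 mm) begins 78 mm behind the grasp point.
Start: joints at [1.099, 0.417, -0.01, 1.614, 0.005, 1.111, -0.053], TCP at [0.261, -0.568, 0.224] pointing down, gripper open.
Joint ranges: [-2.81, 2.81], [-0.39, 2.02], [-1.27, 1.25], [0.06, 2.57], [-1.19, 4.33], [0.19, 2], [-2.82, 2.82]. Speed limits (rad/s): [1.89, 1.89, 2.39, 2.39, 3.01, 3.01, 3.01].

INTERFACE

Orientations are given as a 3x3 rotation matrix whose columns are the frame's x, y, z axes.
In Python, from rig import robot gives the robot as it stands. Calls block until the motion is done:
- robot.move_ptp(position, orientation): joint-space move of the TCP to a pose.
- robot.move_linear(position, velocity=0.15, frame=None, threshold=None): straight line of the TCP; frame=None keeps the orientation; velocity is the mean speed in m/s. With threshold (N) it stops when the force on the tool has changed by that much, and returns True; else False.
- robot.goto_joints(angles): joint-space move.
- robot.gripper_to(opening): finger opening in m; the grip force is fixed at half the most; returns when the fingers have stopped.
- robot.pause(seconds).
- robot.ik(position, orientation): joint angles nearest the present ones, or None.
- robot.get_state(): the state.
- robot.grab_frame(name): name is "side" or "top"; returns the picture (420x560x3 uint8, red, green, blue); there is no depth.
- robot.camera_info(name): a dict with "fx", "fy", "cx", "cy" (pixels), "rvec" (rotation vector, rad) and "tvec" (3), from world to camera coordinates, as OpenCV has them. Camera axes: x right, y down, z forward; pixel columns grow to the right and rows downward; lengths in m; the calibration is good to about 2 mm. A picture is of the moment at which its call begins. camera_info takes no time and is no camera call.
A pose or a line that the arm cannot do raises robot.PlanningError and nothing moves.
- robot.sign_off(): hands the job in; it is judged then, once.
The state is a dict: "time": time; "qpos": joint angles; "joint_vel": joint speeds; "effort": joint torques, N m; "ee_pos": TCP position; "tool_rot": TCP orientation; "force": force on the tool from outside, world axes, zero at the start; "moment": the same for the moment, N m; "opening": finger opening in m; "grasp_force": force on a finger pad.
Only numpy, scipy, OpenCV 4.12 (cv2) and the standard library are available. Lean on these libraries where they do the work, as an engineer would, in place of code of your own. Each camera call takes 0.05 s, during which the arm holds its last target. There are 200 camera calls.

## Working session

There is one attempt and no reset: what is moved stays moved. The work goes in short steps, each a Python script; the robot and the scene stay as the last script left them, time stands still between calls to the robot, and variables do not carry over. Pictures are saved under pics/ and viewed, at most 14 in all, crops included, and the job is handed in when it is done.

```bash
mkdir -p pics; ls
python3 - <<'E'
from rig import robot
import cv2
for n in("top","side"):
    cv2.imwrite(f"pics/{n}0.png",robot.grab_frame(n)[:,:,::-1]); print(robot.camera_info(n))
E
```

```text
pics
{'fx': 396.0022435612719, 'fy': 396.0022435612719, 'cx': 281.47394336494614, 'cy': 212.22160145245783, 'rvec': array([ 2.18824699, -2.17204335,  0.09417915]), 'tvec': array([-0.02163262,  0.54949852,  0.82450056])}
{'fx': 503.3932812815327, 'fy': 503.3932812815327, 'cx': 293.43712257577226, 'cy': 213.22804353240818, 'rvec': array([ 2.28111387, -1.49020763,  0.35034771]), 'tvec': array([-0.21384774,  0.45366437,  0.72048832])}
```

View pics/top0.png

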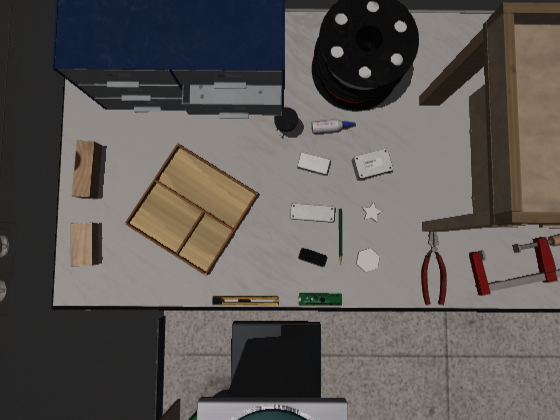

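View pics/side0.png

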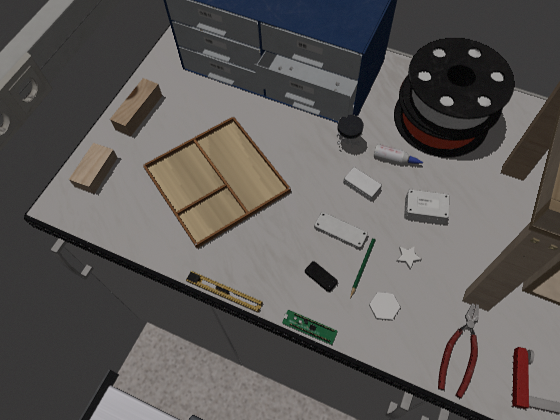

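The top picture shows the tray at about (193,208). The relay is at (313,213), the dongle at (313,257), the project box at (373,164) and the hex plate at (368,260). The card is at (314,162) and the star at (372,212). A pencil stands at x≈341, next to the relay. The side view agrees. I'll enlarge both.

Run:
```python
import cv2,numpy as np
t=cv2.imread("pics/top0.png");s=cv2.imread("pics/side0.png")
cv2.imwrite("pics/ct.png",cv2.resize(t[140:280,270:410],None,fx=4.2,fy=4.2,interpolation=cv2.INTER_CUBIC))
cv2.imwrite("pics/ctt.png",cv2.resize(t[140:280,120:265],None,fx=4.2,fy=4.2,interpolation=cv2.INTER_CUBIC))
for p in[(213,313),(164,373),(260,368),(240,313),(257,313),(185,310)]: print(p,t[p], cv2.cvtColor(t,cv2.COLOR_BGR2HSV)[p])
```

```text
(213, 313) [161 165 167] [ 20   9 167]
(164, 373) [167 170 174] [ 13  10 174]
(260, 368) [170 173 177] [ 13  10 177]
(240, 313) [135 140 144] [ 17  16 144]
(257, 313) [12 11 11] [120  21  12]
(185, 310) [136 139 144] [ 11  14 144]
```

View pics/ct.png

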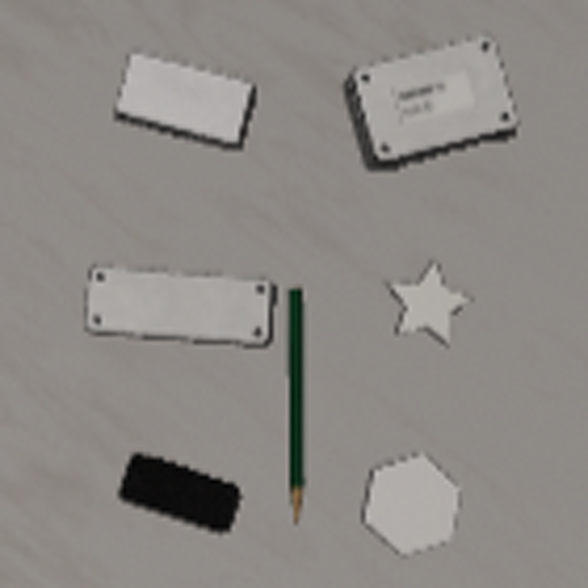

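View pics/ctt.png

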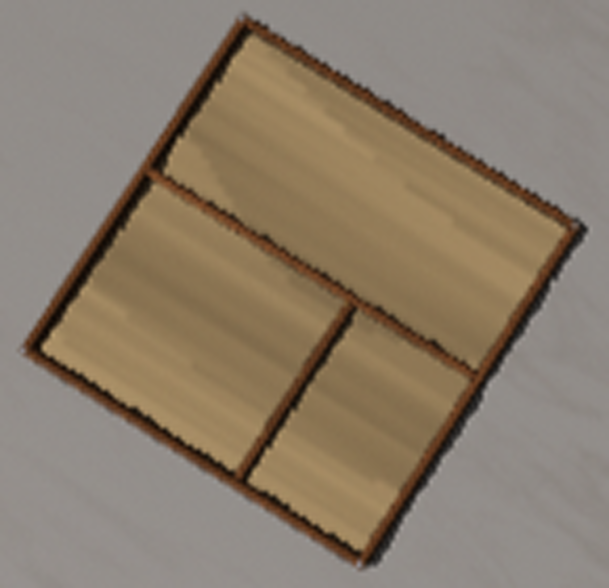

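The crops show the four kit parts clearly, with the two screwless shapes to be left. The pencil lies about 20 px (in the crop) from the relay's right end. The tray's corners, in crop pixels, are (245,17), (580,226), (365,562) and (28,348). LONG is upper right, MEDIUM left and SMALL at the bottom.

```bash
cat > h.py <<'E'
import cv2,numpy as np
from rig import robot
def back(n,uv,z):
    c=robot.camera_info(n);R=cv2.Rodrigues(c["rvec"])[0];t=c["tvec"]
    K=np.array([[c["fx"],0,c["cx"]],[0,c["fy"],c["cy"]],[0,0,1]])
    uv=np.asarray(uv,float).reshape(-1,2)
    d=(np.linalg.inv(K)@np.c_[uv,np.ones(len(uv))].T).T@R
    o=-R.T@t
    return (o+d*((z-o[2])/d[:,2])[:,None])[:,:2]
def rect(n,img,uv,z,dark=False,thr=155):
    g=cv2.resize(img,None,fx=4,fy=4,interpolation=cv2.INTER_CUBIC).max(2)
    m=((g<35) if dark else (g>thr)).astype(np.uint8)
    m=cv2.morphologyEx(m,cv2.MORPH_CLOSE,np.ones((9,9)));m=cv2.morphologyEx(m,cv2.MORPH_OPEN,np.ones((7,7)))
    cs=cv2.findContours(m,0,cv2.CHAIN_APPROX_NONE)[0]
    c=max(cs,key=lambda c:cv2.pointPolygonTest(c,(uv[0]*4.,uv[1]*4.),True))
    p=back(n,(c.reshape(-1,2)+.5)/4-.5,z)
    (x,y),(w,h),a=cv2.minAreaRect((p*1000).astype(np.float32))
    if w>h: w,h,a=h,w,a+90   # a = direction of short side
    return np.round([x,y,w,h,(a+90)%180-90],1)
E
python3 - <<'E'
from h import *
T=cv2.imread("pics/top0.png");S=cv2.imread("pics/side0.png")
for k,t,s,z,d in[("relay",(313,213),(341,231),.014,0),("proj",(373,164),(428,204),.03,0),("dong",(313,257),(321,276),.012,1),("hex",(368,260),(384,306),.008,0),("card",(314,162),(363,184),.02,0)]:
    print(k,rect("top",T,t,z,d),rect("side",S,s,z,d))
a=back("top",np.array([(245,17),(580,226),(365,562),(28,348)])/4.2+[120,140]-.4,.015)
b=back("side",[(235,119),(290,188),(198,244),(145,166)],.015)
for q in(a,b): print(q.round(4).tolist(),q.mean(0),np.linalg.norm(q-np.roll(q,-1,0),axis=1), np.degrees([np.arctan2(*(q[3]-q[0])[::-1]),np.arctan2(*(q[2]-q[1])[::-1]),np.arctan2(*(q[1]-q[0])[::-1])+90]))
print(robot.get_state())
E
```

```text
relay [551.6 -83.5  31.5  92.5  -4.2] [ 549.2 -128.8    4.8   13.    89.4]
proj [ 657.3 -213.6   47.9   74.    15.3] [ 656.  -214.5   46.9   73.1   14.9]
dong [455.2 -85.1  25.   58.6 -18.2] [451.8 -87.   27.1  59.1 -17.6]
hex [ 449.5 -204.2   46.4   49.    89.2] [ 448.9 -205.6   44.6   48.9   20. ]
card [658.8 -85.8  32.6  64.1 -14.7] [657.6 -87.5  32.2  63.5 -14.9]
[[0.6993, 0.2103], [0.5909, 0.0343], [0.4182, 0.1413], [0.5257, 0.3164]] [0.55851493 0.17556432] [0.20673029 0.2030802  0.20547048 0.20348939] [ 148.56929121  148.21416486 5034.98021113]
[[0.6944, 0.2026], [0.5909, 0.0334], [0.4187, 0.1381], [0.5228, 0.3123]] [0.55669175 0.17161804] [0.19831609 0.2014481  0.20297684 0.20359759] [ 147.39585839  148.70619648 5035.16223068]
{'time': 0.1, 'qpos': array([ 1.09850119,  0.41789045, -0.01029947,  1.6140966 ,  0.00469329,
        1.11070502, -0.05299179]), 'joint_vel': array([-0.00019979, -0.00067125, -0.00128754, -0.00279457,  0.00037199,
       -0.00136537, -0.00127378]), 'effort': array([ 1.00987636e-03, -8.52585125e+01,  6.39679972e-01, -4.26695573e+01,
       -4.89322620e-02,  1.64121855e-02,  4.36947494e-05]), 'ee_pos': array([ 0.26085666, -0.5676161 ,  0.22391003]), 'tool_rot': array([[ 9.08629832e-01,  4.17602151e-01, -5.20742672e-04],
       [ 4.17602468e-01, -9.08629349e-01,  9.41195209e-04],
       [-8.01169311e-05, -1.07266147e-03, -9.99999421e-01]]), 'force': array([0.00603798, 1.03726537, 0.97918848]), 'moment': array([-0.03245902, -0.04441007, -0.00735627]), 'grasp_force': 0.0, 'opening': 0.09415223225856359}
```

Run:
```python
from h import *
for n,f,uv in(("top","top0",(368,260)),("side","side0",(384,306))):
    img=cv2.imread(f"pics/{f}.png")
    for thr in(150,160):
        g=cv2.resize(img,None,fx=4,fy=4,interpolation=cv2.INTER_CUBIC).max(2)
        cs=cv2.findContours((g>thr).astype(np.uint8),0,cv2.CHAIN_APPROX_NONE)[0]
        c=max(cs,key=lambda c:cv2.pointPolygonTest(c,(uv[0]*4.,uv[1]*4.),True))
        p=back(n,(c.reshape(-1,2)+.5)/4-.5,.008)*1000
        P=cv2.moments(p.astype(np.float32).reshape(-1,1,2));ctr=[P["m10"]/P["m00"],P["m01"]/P["m00"]]
        q=p-ctr
        w=[np.ptp(p@[np.cos(a),np.sin(a)]) for a in np.radians(range(0,180,5))]
        r=np.hypot(*q.T);th=np.arctan2(q[:,1],q[:,0]);ang=np.linspace(-np.pi,np.pi,720,endpoint=False)
        o=np.argsort(th);rr=np.interp(ang,th[o],r[o],period=2*np.pi)
        F=np.sum(rr*np.exp(-6j*ang));print(n,thr,np.round(ctr,1),"corner ang",np.degrees(-np.angle(F)/6)%60,P["m00"]);print(np.round(w,1).tolist())
```

```text
top 150 [ 449.4 -204.8] corner ang 48.23771151588741 1721.2693482830655
[52.6, 51.9, 50.7, 49.2, 48.2, 48.9, 50.0, 51.1, 51.7, 52.0, 52.0, 51.7, 50.9, 49.7, 48.4, 46.9, 46.5, 47.6, 48.8, 50.2, 51.2, 51.8, 52.0, 51.8, 51.3, 50.3, 49.0, 47.2, 46.8, 48.7, 50.3, 51.5, 52.3, 52.8, 53.1, 53.1]
top 160 [ 449.5 -204.6] corner ang 47.72727996167263 1644.6284937621094
[49.9, 49.1, 48.0, 46.5, 46.0, 47.4, 48.8, 49.9, 50.6, 50.9, 50.9, 50.6, 49.9, 48.8, 47.4, 46.0, 45.7, 46.2, 47.1, 48.4, 49.4, 49.9, 50.1, 49.9, 49.3, 48.3, 47.0, 45.3, 45.2, 47.1, 48.6, 49.8, 50.6, 51.0, 51.0, 50.7]
side 150 [ 449.1 -205.8] corner ang 48.39720786370002 1698.289271315327
[49.7, 48.6, 47.1, 46.1, 45.7, 47.4, 48.9, 50.1, 50.9, 51.3, 51.4, 51.0, 50.2, 49.1, 47.7, 46.0, 45.5, 47.1, 48.4, 49.4, 50.0, 50.3, 50.2, 49.9, 49.3, 48.3, 47.4, 46.1, 46.3, 47.8, 49.1, 49.9, 50.4, 50.8, 50.8, 50.4]
side 160 [ 448.9 -205.9] corner ang 48.22087722225691 1623.688865940785
[48.7, 47.7, 46.3, 45.1, 44.3, 46.1, 47.6, 48.8, 49.7, 50.1, 50.2, 49.9, 49.2, 48.2, 46.8, 45.1, 44.5, 46.2, 47.6, 48.7, 49.4, 49.8, 49.7, 49.5, 48.8, 47.8, 46.5, 45.3, 45.4, 47.0, 48.1, 48.9, 49.6, 49.8, 49.8, 49.4]
```

```bash
cat >> h.py <<'E'
TC=np.array([.558,.1745]);TY=148.4
OBJ=dict(relay=((.5512,-.084),-4.2,.022,.060,(-55.5,-46),.050),
 dong=((.4540,-.0858),-18,.0215,.052,(-55.5,66),.042),
 proj=((.657,-.2139),15.1,.026,.080,(46.5,-38),.062),
 hex=((.4493,-.2052),18,.0207,.075,(46.5,64),.060))
def rot(a):
    a=np.radians(a);y=np.array([np.cos(a),np.sin(a),0]);z=np.array([0,0,-1.])
    return np.c_[np.cross(y,z),y,z]
def tray(p):
    a=np.radians(TY);return TC+np.array([[np.cos(a),-np.sin(a)],[np.sin(a),np.cos(a)]])@np.array(p)/1000
def best(xy,a,z):
    q0=robot.get_state()["qpos"]; c=[]
    for k in(0,180):
        q=robot.ik([*xy,z],rot(a+k))
        if q is not None: c.append((np.abs(np.array(q)-q0).max(),a+k))
    return min(c)
E
python3 - <<'E'
from h import *
for k,(xy,a,z,o,t,r) in OBJ.items():
    w=tray(t)
    print(k,w.round(3),[[None if (q:=robot.ik([*p,h],rot(b+s))) is None else np.round(q,2).tolist() for s in(0,180)] for p,b,h in((xy,a,z),(xy,a,.2),(w,TY,z+.005),(w,TY,.2))])
print(back("side",[(450,150),(350,115),(280,108)],0.0),back("top",[(350,108),(230,110)],0.),back("side",[(470,97)],.1),back("top",[(365,92)],.1))
E
```

```text
relay [0.629 0.185] [[[0.49, 0.63, -0.5, 1.9, 0.44, 0.72, -0.34], [-0.67, 0.92, 1.08, 1.94, -1.02, 0.96, -2.29]], [[0.53, 0.37, -0.54, 1.8, 0.22, 1.04, -0.16], [-0.71, 0.54, 1.09, 1.83, -0.53, 1.1, -2.64]], [[0.36, 1.02, -1.09, 1.63, 0.98, 1.13, 1.59], [0.05, 0.77, -0.55, 1.64, 0.49, 0.87, -1.25]], [[0.36, 0.75, -1.09, 1.53, 0.68, 1.28, 1.77], [0.18, 0.61, -0.76, 1.53, 0.44, 1.18, -1.21]]]
dong [0.571 0.089] [[[0.47, 0.49, -0.41, 2.14, 0.35, 0.58, -0.5], [0.99, 0.76, -1.09, 2.12, 0.94, 0.86, 2.15]], [[0.57, 0.18, -0.5, 2.02, 0.11, 0.97, -0.29], [1.06, 0.31, -1.08, 2.0, 0.32, 1.01, 2.65]], [[0.56, 0.92, -1.09, 1.84, 0.96, 1.03, 1.65], [0.15, 0.64, -0.47, 1.85, 0.41, 0.74, -1.09]], [[0.58, 0.59, -1.08, 1.73, 0.56, 1.17, 1.92], [0.29, 0.43, -0.64, 1.74, 0.29, 1.07, -1.0]]]
proj [0.538 0.231] [[[0.52, 0.78, -0.38, 1.55, 0.34, 0.88, 0.29], [0.15, 0.76, 0.18, 1.56, -0.16, 0.84, -2.49]], [[0.56, 0.59, -0.44, 1.44, 0.26, 1.16, 0.35], [0.19, 0.56, 0.11, 1.46, -0.07, 1.13, -2.56]], [[0.3, 0.92, -1.09, 1.82, 0.95, 1.04, 1.41], [0.12, 0.74, -0.77, 1.82, 0.67, 0.86, -1.54]], [[0.32, 0.61, -1.08, 1.71, 0.58, 1.18, 1.67], [0.29, 0.57, -1.02, 1.72, 0.53, 1.16, -1.44]]]
hex [0.485 0.144] [[[0.73, 0.53, -0.43, 2.06, 0.38, 0.62, 0.35], [0.26, 0.5, 0.12, 2.08, -0.11, 0.57, -2.36]], [[0.79, 0.24, -0.48, 1.95, 0.13, 0.98, 0.56], [0.35, 0.21, 0.02, 1.96, -0.0, 0.97, -2.46]], [[0.48, 0.82, -1.09, 2.02, 0.94, 0.93, 1.47], [0.23, 0.62, -0.72, 2.03, 0.61, 0.72, -1.42]], [[0.53, 0.42, -1.08, 1.91, 0.42, 1.07, 1.86], [0.4, 0.35, -0.89, 1.91, 0.32, 1.03, -1.18]]]
[[ 0.80773226 -0.22206638]
 [ 0.80939707 -0.00668056]
 [ 0.76764499  0.13516393]] [[ 0.78794131 -0.17000461]
 [ 0.78105727  0.09967206]] [[ 0.86210167 -0.21733677]] [[ 0.7853681  -0.18238104]]
```

```bash
cat >> h.py <<'E'
def go(name,pos,a,lin=False):
    R=rot(a)
    robot.move_linear(pos,.25,R) if lin else robot.move_ptp(pos,R)
def pick(n):
    xy,a,z,o,t,r=OBJ[n]
    robot.move_ptp([*xy,.14],rot(a)); robot.gripper_to(o)
    robot.move_linear([*xy,z+.03],.25); robot.move_linear([*xy,z],.06)
    robot.gripper_to(0); robot.move_linear([*xy,.14],.2)
    s=robot.get_state();print(n,"opening",s["opening"],"grip",s["grasp_force"],"t",s["time"])
def place(n):
    xy,a,z,o,t,r=OBJ[n];w=tray(t);z+=.006
    robot.move_ptp([*w,.14],rot(TY+180)); robot.move_linear([*w,z+.025],.25)
    print("contact",robot.move_linear([*w,z],.04,None,8))
    s=robot.get_state();print(s["ee_pos"],s["opening"],s["force"])
    robot.gripper_to(r); robot.move_linear([*w,.14],.2)
    print("t",robot.get_state()["time"])
def snap(f,n="top"):
    i=robot.grab_frame(n)[:,:,::-1].copy();cv2.imwrite(f"pics/{f}.png",i);return i
E
python3 - <<'E'
from h import *
print(back("side",[(470,300)],0),back("top",[(425,225)],0))
s=robot.get_state()
robot.move_linear([.38,-.15,.24],.2)
pick("relay")
i=snap("r1","side")
E
```

```text
[[ 0.5194945  -0.33899307]] [[ 0.52580467 -0.33283347]]
relay opening 0.03360428740056901 grip 29.99979704618454 t 6.3917
```

View pics/r1.png

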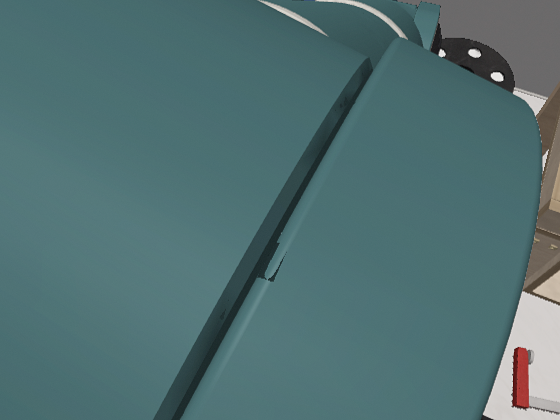

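The arm fills the side view, but the opening of 33.6 mm matches the 34 mm relay. Placing it, then picking the dongle.

Run:
```python
from h import *
place("relay")
pick("dong")
i=snap("d1","top")
```

```text
contact True
[0.62893449 0.18446831 0.02717927] 0.033595366122427674 [-2.4950169  -0.46711341  8.01099388]
t 9.8833
dong opening 0.025571085505376536 grip 29.99994993209839 t 13.7833
```

View pics/d1.png

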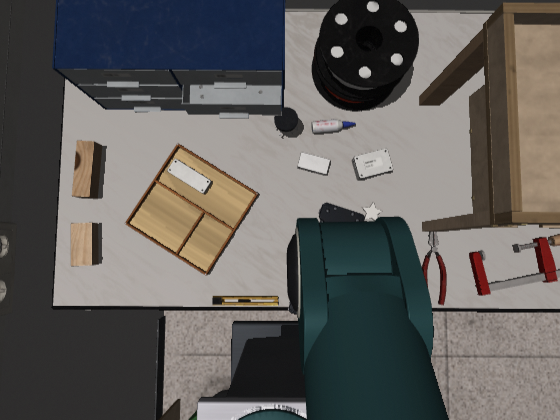

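The relay lies flat and square in LONG, at (188,176). The dongle is held, with an opening of 25.6 mm. Carrying on.

Run:
```python
from h import *
place("dong"); pick("proj"); i=snap("p1")
place("proj"); pick("hex");
```

```text
contact True
[0.57021436 0.08914318 0.02665645] 0.025710219864808957 [-0.76714487 -0.60935819  7.20972637]
t 17.0583
proj opening 0.04976577645592804 grip 29.999871253967285 t 21.4333
contact False
[0.53836613 0.23133233 0.03204789] 0.049519717517573655 [ 0.13378003 -0.85103637 -0.77673781]
t 25.5417
hex opening 0.04612230419472357 grip 29.999937303364277 t 30.0917
```

View pics/p1.png

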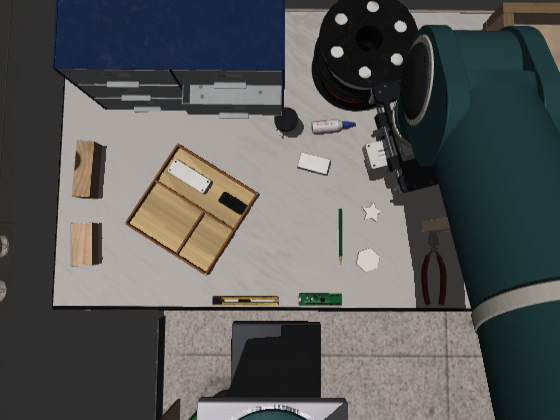

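The dongle is at (233,203), lined up behind the relay, and the project box is being lifted at (376,155). The hex is now gripped at 46.1 mm. Next I place it and clear the arm for a look.

Run:
```python
from h import *
place("hex")
robot.move_linear([.40,-.15,.26],.2)
a=snap("f1");b=snap("f1s","side")
cv2.imwrite("pics/f2.png",np.hstack([cv2.resize(a[135:285,115:265],(400,400)),cv2.resize(a[135:285,270:420],(400,400))]))
```

```text
contact False
[0.48488384 0.14449004 0.02674649] 0.046040644040635556 [ 0.07165864 -0.04091155 -0.65151302]
t 34.0083
```

View pics/f2.png

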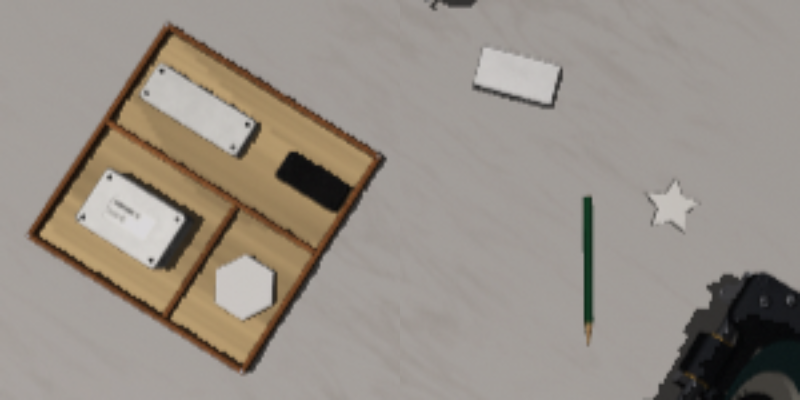

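View pics/f1s.png

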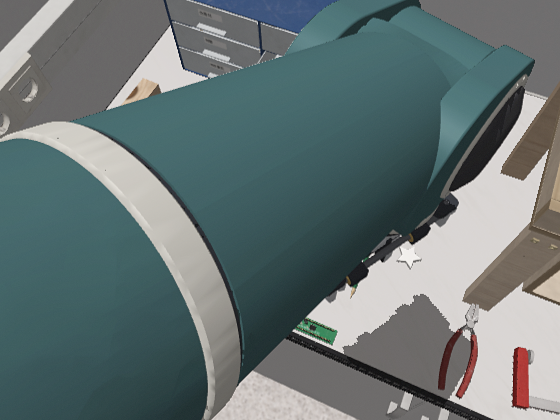

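All four parts sit in their compartments, with the card and star undisturbed. The dongle's end at crop (353,195) is close to the end wall, so I'll check that it isn't riding on it. For a clear side view I'll also move the arm away.

Run:
```python
from h import *
robot.move_linear([.261,-.568,.224],.3)
a=snap("g1");b=snap("g1s","side")
def tf(r):
    q=np.radians(-TY);d=r[:2]/1000-TC;return (np.array([[np.cos(q),-np.sin(q)],[np.sin(q),np.cos(q)]])@d*1000).round(1)
for k,uv,z,d in(("dong",(233,203),.017,1),("relay",(189,176),.019,0),("hex",(207,242),.013,0),("proj",(164,217),.035,0)):
    r=rect("top",a,uv,z,d);print(k,r,tf(r))
cv2.imwrite("pics/g2.png",np.hstack([cv2.resize(a[170:230,205:265],(400,400),interpolation=2),cv2.resize(b[110:260,140:290+10],(400,400),interpolation=2)]))
```

```text
dong [570.2  88.2  25.4  59.  -31.4] [-55.6  67.1]
relay [639.  180.6  55.   97.1 -32.6] [-65.8 -47.6]
hex [473.  154.1  67.9  74.4  58.5] [61.7 61.9]
proj [525.  234.1  72.6 114.7 -31.4] [ 59.3 -33.5]
```

View pics/g2.png

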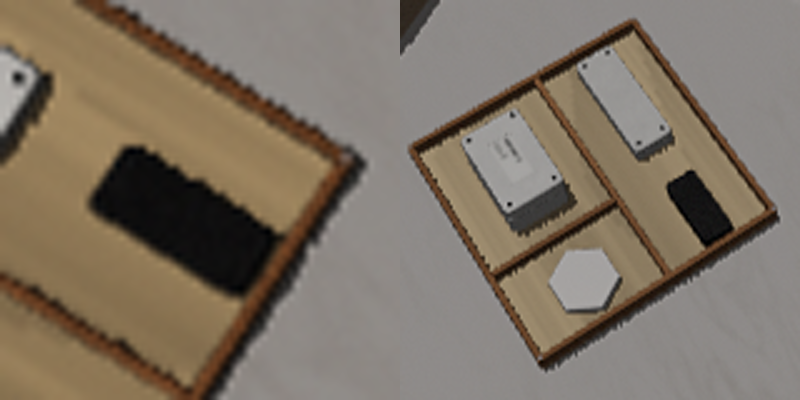

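The dongle stopped at floor height during the descent (26.7 mm, expected 26.5). Its end measures y≈96 in the tray, inside the wall at 100, and the wall is fully visible beside it in both views. It lies flat, so I'm handing in.

```bash
python3 -c "
from rig import robot
print(robot.get_state()['time']);print(robot.sign_off())"
```

```text
37.625
the job is handed in; nothing more can be done
None
```

The kit is packed and handed in at 37.6 s: relay module and dongle in the long compartment, project box in the medium one and hex plate in the small one, all flat and right way up in the final pictures, with the carton and star left where they lay.

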